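# Stow the long tin tray behind the tap

### The job

Slide the long wooden tray with the five red-lidded sample tins into the empty middle stall of the tin rack. The tap stands in the way of a straight push, so push the tray's left end (as seen from the robot) in behind the tap first, then swing the right end in, until the whole tray lies against the rack's back board. Only push it, keeping it flat on the counter, ease it past the tap without forcing it, and leave the cup, the canister and the bowl where they stand.

Things in the scene. Friction and masses are not known exactly. Their poses are not given: they have to be found in the camera images.
- tray: long wooden tray, loose, 0.45 to 0.85 kg: 260 mm long (its y), 60 mm wide (its x), flat sides 24 mm high. Five red-lidded tins are bedded in it and are part of it: a strip 45 by 238 mm down its middle, tops 50 mm above the counter. Origin: centre of its underside; z up. At the start x points away from the robot (within 0.25 rad of the rack's x), y to the left
- tray_left (a point): centre of the tray's left end face (+y end), 130 mm from its middle, 12 mm above the counter
- tray_right (a point): centre of the tray's right end face (-y end), 130 mm from its middle, 12 mm above the counter
- rack: dark wooden rack, fixed: back board 42 mm high, and 4 cheeks 16 mm thick, 50 mm deep, 42 mm high standing out to -x. Three stalls in a row, open to the robot; the middle one is empty, 300 mm long, y -0.150 to 0.150; the outer ones hold fixed trays (green, white lids) out to x -0.061. Origin: on the counter, middle of the stall, front face of the board. x into the board, y left, z up
- tap: steel pillar tap, fixed: column 30 mm in diameter (foot 36 mm), 111 mm high with its lever. Axis about 108 mm in front of the back board and 75 to 92 mm left of the stall's middle. Spout 15 mm thick reaches 88 mm to -x, lowest 58 mm above the counter; lever on top 40 mm to +x. The flush drain does not hinder sliding. Origin: axis at the counter, axes as the rack's
- cup: white porcelain tasting cup with a handle at its +y, 68 mm across the rim, 66 mm high, loose; origin at the centre of its underside
- canister: green round tea canister with a paper band, 60 mm across, 95 mm high, loose; origin at the centre of its underside
- bowl: white porcelain tasting bowl, 104 mm across the rim, 50 mm high, loose, to the right of the tray; origin at the centre of its underside
Things that resemble listed ones, but are neither listed nor needed, are in the scene too. Leave any blue or purple look-alike of the tap alone.

How it is judged (in metres and radians):
On the way:
1. the tray, angled, has its left end in behind the tap while its right end is still out in front of the stall (x of tray_left in the frame of tap above 0.03 m and y of tray_left in the frame of tap above 0 m and x of tray_right in the frame of rack below -0.06 m), for 0.1 s.
At the end, for the whole second after the job is handed in: the tray lies flat and at rest on the counter between the two cheeks of the middle stall, its long side within 8 mm of the back board at both ends (x of each of tray_left, tray_right in the frame of rack above -0.038 m and y of tray in the frame of rack between -0.024 and 0.024 m and height (world z) of tray below 0.004 m and angle between tray's own z axis and vertical below 0.03 rad and linear speed of tray below 0.01 m/s); the robot touches nothing.
It fails at once if the tray is lifted off the counter or tipped (height (world z) of tray above 0.012 m or angle between tray's own z axis and vertical above 0.12 rad).
It fails at once if the tray is forced against the tap (over 30 N) (contact force between tray and tap above 30 N).
It fails at once if the cup is shifted more than 20 mm or tipped (distance of cup from where it was at the start of the episode above 0.02 m or angle between cup's own z axis and vertical above 0.3 rad).
It fails at once if the canister is shifted more than 20 mm or tipped (distance of canister from where it was at the start of the episode above 0.02 m or angle between canister's own z axis and vertical above 0.3 rad).
It fails at once if the bowl is shifted more than 20 mm or tipped (distance of bowl from where it was at the start of the episode above 0.02 m or angle between bowl's own z axis and vertical above 0.3 rad).
It also fails if it takes over 72 s, if anything falls off the work surface, if the arm or the gripper's body presses on something with over 40 N, if the wrist force passes 120 N, or if a joint passes its speed limit or range.

### The arm

A 7-joint arm with a two-finger parallel gripper is mounted at the origin on the work surface. World frame = base frame: x ahead of the robot, y to its left, z up, the work surface at z = 0. Lengths are in mm, angles in rad, forces in N, time in s.
With the tool pointing down it reaches from about 400 to 875 mm from the base axis. Payload 19.3 kg.
Tool frame: the origin (TCP) lies at the very end of the fingers, on their centre line; the grasp point (between the pads) lies 19 mm behind it (grip_point_offset is the z of the grasp point in the tool frame, in mm); z points along the fingers, x is the direction in which the jaws open and shut, and the axes are right-handed (so a half turn about z gives the same grasp; the last joint's range is limited). The gripper opens to 85 mm and grips with 20 to 120 N. Pads are 22 mm wide; open, the fingers measure 114 mm over their backs; the gripper's body (76 mm by 85 mm) begins 54 mm behind the grasp point. The pads swing forward as they close: fully open they stand 13 mm farther back than shut.
Start: joints at [1.218, 0.521, -0.036, 1.599, 0.021, 1.021, -0.113], TCP at [174.375, -600.173, 231.291] pointing down, gripper open.
Joint ranges: [-2.91, 2.91], [-0.3, 2.13], [-1.5, 1.42], [0.17, 2.43], [-1.26, 4.41], [0.16, 1.93], [-2.52, 2.52]. Speed limits (rad/s): [1.89, 1.89, 2.39, 2.39, 3.01, 3.01, 3.01].

### API

Orientations are given as a 3x3 rotation matrix whose columns are the frame's x, y, z axes.
In Python, from workcell import movep, movel, goto_joints, open_gripper, clamp, wait, inverse_kinematics, read_state, camera, PlanningError, finish_job, grip_point_offset gives the robot as it stands. Calls block until the motion is done:
- movep(position, orientation): joint-space move of the TCP to a pose.
- movel(position, frame=None, max_speed=150, guard=None): straight line of the TCP; frame=None keeps the orientation; max_speed is the mean speed in mm/s. With guard (N) it stops when the force on the tool has changed by that much, and returns True; else False.
- goto_joints(angles): joint-space move.
- open_gripper() and clamp(): open the fingers fully, or close them until they stop; the grip force is fixed at half the most.
- wait(seconds).
- inverse_kinematics(position, orientation): joint angles nearest the present ones, or None.
- read_state(): the state.
- camera(name): name is "scene" or "top" or "wrist"; returns a dict with "image" (384x512x3 uint8, blue, green, red), "range_z" (384x512 float32, mm along the optical axis (not along the pixel's ray), 0 where there is no reading), "fx", "fy", "cx", "cy" (pixels), "cam_to_world" (4x4, takes a point from camera to world coordinates). Camera axes: x right, y up, looking along -z (the intrinsics and any distortion apply to the point x, -y, -z); pixel columns grow to the right and rows downward; lengths in mm; the calibration is good to about 2 mm. A picture is of the moment at which its call begins.
A pose or a line that the arm cannot do raises PlanningError and nothing moves.
- finish_job(): hands the job in, once; it reports no verdict.
The state is a dict: "time": time; "qpos": joint angles; "qvel": joint speeds; "joint_efforts": joint torques, N m; "eef_pos": TCP position; "tool_rot": TCP orientation; "ft_force": force on the tool from outside, world axes, zero at the start; "torque": the same for the moment, N m; "finger_gap": finger opening in mm.
Only numpy, scipy, OpenCV 4.12 (cv2) and the standard library are available. Lean on these libraries where they do the work, as an engineer would, in place of code of your own. Each camera call takes 0.05 s, during which the arm holds its last target. There are 200 camera calls.

## Working session

There is one attempt and no reset: what is moved stays moved. The work goes in short steps, each a Python script; the robot and the scene stay as the last script left them, time stands still between calls to the robot, and variables do not carry over. Pictures are saved under pics/ and viewed, about 8 in all and at most 12, crops included, and the job is handed in when it is done.

```bash
mkdir -p pics; ls; cat > h.py <<'E'
import numpy as np, cv2, pickle
from workcell import *
def snap(n,f):
    c=camera(n); cv2.imwrite(f'pics/{f}.png',c['image']); pickle.dump(c,open(f'pics/{f}.pkl','wb')); return c
def cloud(c):
    z=c['range_z'].astype(float); v,u=np.indices(z.shape)
    P=np.stack([(u-c['cx'])/c['fx']*z,-(v-c['cy'])/c['fy']*z,-z,np.ones_like(z)],-1)
    W=(P@np.array(c['cam_to_world']).T)[...,:3]; W[z==0]=np.nan; return W
E
python3 - <<'E'
from h import *
a=snap('top','top0');b=snap('scene','sc0')
cv2.imwrite('pics/both.png',np.vstack([cv2.resize(a['image'],(400,300)),cv2.resize(b['image'],(400,300))]))
cv2.imwrite('pics/top0b.png',cv2.resize(a['image'],(800,600)))
s=read_state();print(s['time'],s['eef_pos'],s['ft_force'],s['tool_rot']);print({k:a[k] for k in a if k not in('image','range_z')})
E
```

```text
pics
0.1 [ 174.25578726 -599.92765063  230.79913785] [0.18830366 0.71427162 0.90427148] [[ 2.78949945e-01 -9.60305572e-01 -3.69381976e-04]
 [-9.60305116e-01 -2.78950175e-01  9.40532010e-04]
 [-1.00623730e-03  9.23580479e-05 -9.99999489e-01]]
{'fx': 379.64330774266017, 'fy': 379.64330774266017, 'cx': 249.8246336851265, 'cy': 186.88059812054578, 'cam_to_world': array([[-2.48796360e-02,  9.83062043e-01, -1.81576493e-01,
         2.75986153e+02],
       [-9.99657948e-01, -2.30002741e-02,  1.24489101e-02,
        -1.94884585e+01],
       [ 8.06174185e-03,  1.81824109e-01,  9.83298023e-01,
         1.29886496e+03],
       [ 0.00000000e+00,  0.00000000e+00,  0.00000000e+00,
         1.00000000e+00]])}
```

View pics/top0b.png

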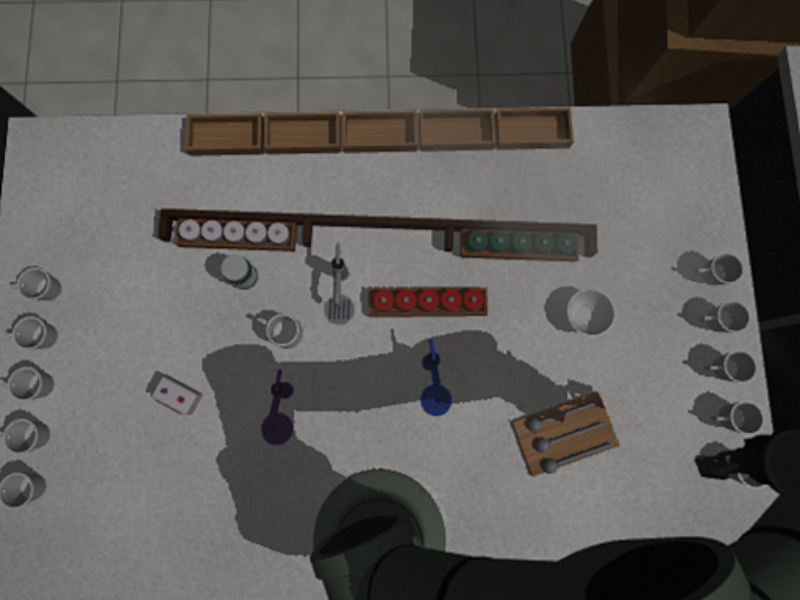

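View pics/sc0.png

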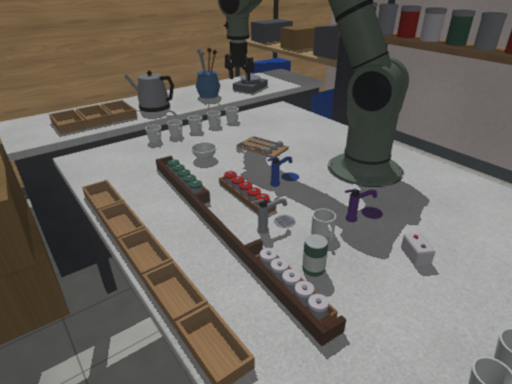

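The top view shows the tray at about (368–487, 300), the steel tap column at (338, 262), and the stall between cheeks at x=308 and 450. The cup is at (283, 330), the canister at (240, 270), the bowl at (590, 312) and the blue look-alike tap at (432, 360).

```bash
python3 - <<'E'
from h import *
c=pickle.load(open('pics/top0.pkl','rb'));W=cloud(c);im=c['image']
def reg(u0,u1,v0,v1,z0,z1):
    s=np.s_[int(v0*.64):int(v1*.64),int(u0*.64):int(u1*.64)];P=W[s].reshape(-1,3);return P[(P[:,2]>z0)&(P[:,2]<z1)]
t=reg(355,500,275,330,12,70);print('tray',len(t),cv2.minAreaRect(t[:,:2].astype(np.float32)),np.nanmax(t[:,2]))
r=reg(150,610,195,265,36,48);print('rack',len(r),cv2.minAreaRect(r[:,:2].astype(np.float32)),np.median(r[:,2]))
for n,a in dict(tap=(325,350,235,300,56,130),col=(325,350,255,275,15,56),cup=(265,305,305,350,20,90),can=(218,262,250,292,80,110),bowl=(560,620,285,340,20,70),blue=(415,455,330,420,15,130)).items():
    p=reg(*a);print(n,len(p),cv2.minEnclosingCircle(p[:,:2].astype(np.float32)),p.min(0),p.max(0))
# ortho at z=35, 1px/mm : x 420..720 up, y 320..-330
T=np.linalg.inv(np.array(c['cam_to_world']))
X,Y=np.meshgrid(np.arange(720,350,-1),np.arange(330,-330,-1),indexing='ij')
def ortho(z):
    q=np.stack([X,Y,np.full(X.shape,z),np.ones(X.shape)],-1)@T.T
    return cv2.remap(im,(c['fx']*q[...,0]/-q[...,2]+c['cx']).astype(np.float32),(c['cy']-c['fy']*q[...,1]/-q[...,2]).astype(np.float32),1)
o=ortho(42.)
o=cv2.convertScaleAbs(o,alpha=1.8)
for k in range(0,660,50): cv2.putText(o,str(330-k),(k,368),0,.35,(255,255,0));o[355:360,k]=(255,255,0)
for k in range(20,370,50): cv2.putText(o,str(720-k),(0,k),0,.35,(255,255,0))
cv2.imwrite('pics/o42.png',o)
E
```

```text
tray 1168 ((490.1640625, -114.42839050292969), (260.05859375, 60.689727783203125), 88.55632781982422) 58.03321225529089
rack 2532 ((647.0150756835938, -9.50146484375), (963.736083984375, 71.43229675292969), 86.5091552734375) 43.673527287043385
tap 179 ((545.3731079101562, 77.84700012207031), 56.87161636352539) [488.57800842  60.78946624  57.02017628] [602.18192108  87.59558588 118.90200584]
col 10 ((556.2258911132812, 65.45454406738281), 9.117437362670898) [548.48416953  60.63874944  19.78474929] [563.96761445  70.27034644  55.63785612]
cup 186 ((433.7381286621094, 198.55728149414062), 39.224266052246094) [397.7667444  160.12765052  20.03294652] [462.28308116 232.43238715  72.86188588]
can 264 ((559.05859375, 289.095703125), 29.733177185058594) [530.7484982  260.31894278  80.54004416] [585.77065536 316.93277619 101.96276168]
bowl 429 ((455.06671142578125, -460.1548767089844), 51.98296356201172) [ 404.90258642 -511.79964814   20.06047433] [ 507.04938721 -409.57755342   59.57355524]
blue 207 ((336.930419921875, -118.01251220703125), 61.14265060424805) [ 276.6520825  -131.8067476    20.43869425] [ 397.20879477 -100.9138053   117.29255835]
```

View pics/o42.png

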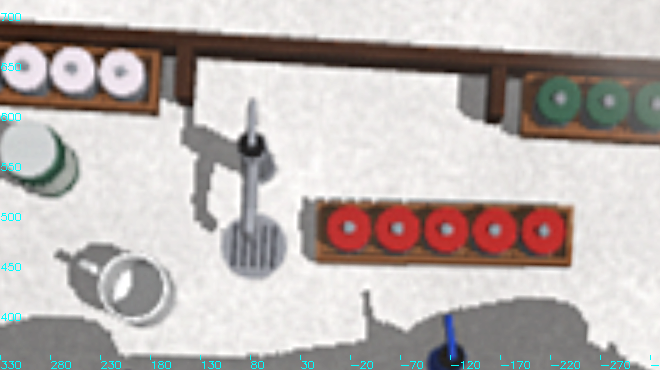

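The orthophoto (1 mm/px) agrees with the given sizes: the tray rectangle measures 260×61 and the cheeks are about 293–300 mm apart. Next I'll fit the rack frame and build a tray tracker from the red lids.

```bash
cat >> h.py <<'E'
def lids(c,W):
    h=cv2.cvtColor(c['image'],cv2.COLOR_BGR2HSV)
    m=((h[...,0]<8)|(h[...,0]>172))&(h[...,1]>150)&(h[...,2]>60)&(W[...,2]>40)&(W[...,2]<62)&(W[...,0]>380)&(abs(W[...,1])<350)
    return W[m]
def lidpose(c):
    P=lids(c,cloud(c))[:,:2]; (cx,cy),(w,hh),a=cv2.minAreaRect(P.astype(np.float32))
    b=cv2.boxPoints(((cx,cy),(w,hh),a)); e=[b[1]-b[0],b[2]-b[1]]; d=max(e,key=np.linalg.norm); d=d/np.linalg.norm(d); d=d*np.sign(d[1])
    # refine axis by least squares
    _,_,V=np.linalg.svd(P-P.mean(0),full_matrices=False); d2=V[0]*np.sign(V[0,1])
    return np.array([cx,cy]),d2,max(w,hh),min(w,hh),d
E
python3 - <<'E'
from h import *
c=pickle.load(open('pics/top0.pkl','rb'));W=cloud(c)
s=np.s_[int(195*.64):int(265*.64),int(150*.64):int(610*.64)];P=W[s].reshape(-1,3);P=P[(P[:,2]>36)&(P[:,2]<48)]
im=c['image'][s].reshape(-1,3)
th=None;best=1e9
# board back edge line: max x per y bin
yb=np.arange(-420,400,8);pts=[]
for y in yb:
    q=P[abs(P[:,1]-y)<4]
    if len(q): pts.append((y,q[:,0].max()))
pts=np.array(pts)
for _ in range(4):
    k=np.polyfit(pts[:,0],pts[:,1],1);r=pts[:,1]-np.polyval(k,pts[:,0]);pts=pts[abs(r)<max(2*r.std(),1.5)]
print('back edge',k,len(pts),r.std())
th=-np.arctan(k[0]);ex=np.array([np.cos(th),np.sin(th)]);ey=np.array([-ex[1],ex[0]])
Q=np.c_[P[:,:2]@ex,P[:,:2]@ey];xb=np.cos(th)*k[1];print('theta',th,'back x',xb)
Q[:,0]-=xb
g=Q[(Q[:,1]>-140)&(Q[:,1]<110)];print('board slice hist',np.histogram(g[:,0],np.arange(-60,6,2)))
g=Q[(Q[:,0]<-28)&(Q[:,0]>-66)];h=np.histogram(g[:,1],np.arange(-480,480,4));print([(int(b),int(n)) for n,b in zip(*h) if n])
g=Q[(Q[:,0]<-28)&(abs(Q[:,1])<200)]; print('cheek front',np.sort(g[:,0])[:8])
t=lidpose(c);print(t)
E
```

```text
back edge [5.95990678e-02 6.80503864e+02] 96 1.0556536310879039
theta -0.059528651516247026 back x 679.298483185065
board slice hist (array([ 3,  2,  2,  4,  3,  1,  4,  2,  3,  3,  2,  5,  1,  4,  2,  3,  4,
        1,  5,  0,  3,  3, 33, 48, 38, 37, 40, 36, 41, 42, 16,  3]), array([-60, -58, -56, -54, -52, -50, -48, -46, -44, -42, -40, -38, -36,
       -34, -32, -30, -28, -26, -24, -22, -20, -18, -16, -14, -12, -10,
        -8,  -6,  -4,  -2,   0,   2,   4]))
[(-456, 1), (-452, 11), (-448, 13), (-444, 14), (-440, 11), (-436, 2), (-408, 3), (-404, 5), (-400, 6), (-396, 9), (-392, 12), (-388, 4), (-384, 6), (-380, 8), (-376, 7), (-372, 10), (-368, 10), (-364, 4), (-360, 3), (-356, 6), (-352, 8), (-348, 8), (-344, 8), (-340, 10), (-336, 5), (-332, 7), (-328, 8), (-324, 10), (-320, 8), (-316, 8), (-312, 1), (-308, 4), (-304, 7), (-300, 7), (-296, 10), (-292, 6), (-288, 5), (-284, 8), (-280, 7), (-276, 11), (-272, 10), (-268, 9), (-260, 4), (-256, 8), (-252, 9), (-248, 13), (-244, 8), (-240, 7), (-236, 7), (-232, 6), (-228, 12), (-224, 10), (-220, 7), (-212, 5), (-208, 4), (-204, 8), (-
[... 378 characters left out ...]
 5), (300, 9), (304, 8), (308, 11), (312, 3), (316, 3), (320, 3), (324, 8), (328, 8), (332, 7), (336, 7), (340, 6), (344, 7), (348, 5), (352, 10), (356, 7), (360, 8), (364, 3), (368, 3), (372, 9), (376, 10), (380, 6), (384, 10), (388, 8), (392, 5), (396, 7), (400, 11), (404, 8), (408, 6), (412, 5), (416, 3), (420, 6), (424, 6), (428, 10), (432, 8), (436, 6), (440, 5), (444, 5), (448, 6), (452, 7), (456, 9), (460, 3)]
cheek front [-67.96151725 -67.73724616 -66.82321495 -66.80235536 -66.26477693
 -65.84733316 -65.844178   -64.60505478]
(array([ 491.31912231, -116.414711  ]), array([0.01254294, 0.99992133]), 235.50775146484375, 44.601966857910156, array([0.01200448, 0.99992794], dtype=float32))
```

```bash
cat >> h.py <<'E'
TH=-0.0595; EX=np.array([np.cos(TH),np.sin(TH)]); EY=np.array([-EX[1],EX[0]]); O=663*EX+27.5*EY
w=lambda x,y:O+x*EX+y*EY
def tray(img=None):
    c=camera('top')
    if img: cv2.imwrite(f'pics/{img}.png',c['image'])
    p,d,L,wd,_=lidpose(c); q=p-O; phi=np.arctan2(d@EX,d@EY)
    p=np.array([q@EX,q@EY]); a=np.array([np.sin(phi),np.cos(phi)])
    print('tray rack',p.round(1),'phi',round(phi,3),'lids',round(L),round(wd),'L',(p+130*a).round(1),'R',(p-130*a).round(1),'n.p',round(p@[a[1],-a[0]],1))
    return p,phi
def rot(phi):  # jaw axis along tray axis at rack angle phi, tool down; nearer of two turns
    a=np.sin(phi)*EX+np.cos(phi)*EY; out=[]
    x=np.array([a[0],a[1],0.]); z=np.array([0,0,-1.]); return np.column_stack([x,np.cross(z,x),z])
def best(pos,phi):
    R=rot(phi); q0=np.array(read_state()['qpos']); c=[]
    for S in (R,R*np.array([-1,-1,1])):
        q=inverse_kinematics(pos,S)
        if q is not None: c.append((abs(np.array(q)-q0).max(),S))
    return min(c,key=lambda t:t[0])[1]
def P3(x,y,z): return [*w(x,y),z]
def st(t=''):
    s=read_state(); q=s['eef_pos'][:2]-O; print(t,'t',round(s['time'],1),'tcp rack',round(q@EX,1),round(q@EY,1),'z',round(s['eef_pos'][2],1),'F',s['ft_force'].round(1),'gap',round(s['finger_gap']))
E
python3 - <<'E'
from h import *
p,phi=tray(); clamp(); st()
a=np.array([np.sin(phi),np.cos(phi)]);n=np.array([a[1],-a[0]])
s=p+112*a-n*(30+11+8)
print(s,w(*s))
R=best(P3(*s,180),phi); movep(P3(*s,180),R); st('above')
print(movel(P3(*s,9),guard=10)); st('down')
e=s+np.array([8+44,0]); print(movel(P3(*e,9),max_speed=60,guard=14)); st('pushed')
b=e-[12,0]; movel(P3(*b,9)); movel(P3(*b,150),max_speed=300); tray('a1'); st()
E
```

```text
tray rack [-165.9 -114.5] phi -0.044 lids 236 44 L [-171.6   15.4] R [-160.2 -244.4] n.p -170.8
 t 0.9 tcp rack -453.2 -616.3 z 231.3 F [ 0.3 -0.8 -0.6] gap 0
[-219.77700225   -4.76565178] [443.79056479  -3.66209323]
above t 3.3 tcp rack -219.6 -5.4 z 179.9 F [ 0. -1.  1.] gap 0
False
down t 4.5 tcp rack -219.5 -4.8 z 9.4 F [ 0.1 -0.2 -0.3] gap 0
False
pushed t 5.6 tcp rack -167.8 -4.8 z 9.0 F [-0.   0.7 -0.3] gap 0h.py:15: RuntimeWarning: invalid value encountered in divide
  b=cv2.boxPoints(((cx,cy),(w,hh),a)); e=[b[1]-b[0],b[2]-b[1]]; d=max(e,key=np.linalg.norm); d=d/np.linalg.norm(d); d=d*np.sign(d[1])
h.py:17: RuntimeWarning: Mean of empty slice.
  _,_,V=np.linalg.svd(P-P.mean(0),full_matrices=False); d2=V[0]*np.sign(V[0,1])
  ret = um.true_divide(
Traceback (most recent call last):
  File "h.py", line 24, in tray
    p,d,L,wd,_=lidpose(c); q=p-O; phi=np.arctan2(d@EX,d@EY)
               ~~~~~~~^^^
  File "h.py", line 17, in lidpose
    _,_,V=np.linalg.svd(P-P.mean(0),full_matrices=False); d2=V[0]*np.sign(V[0,1])
                                                             ~^^^
IndexError: index 0 is out of bounds for axis 0 with size 0
```

```bash
sed -i "s/def tray(img=None):/def tray(img=None,cam='scene'):/; s/c=camera('top')/c=camera(cam)/" h.py
python3 - <<'E'
from h import *
import h
c0=pickle.load(open('pics/sc0.pkl','rb'));p,d,L,wd,_=lidpose(c0);q=p-O;print('sc0',q@EX,q@EY,np.arctan2(d@EX,d@EY),L,wd)
tray('s1')
c=snap('wrist','w1')
try: p,d,L,wd,_=lidpose(c);q=p-O;print('wrist',q@EX,q@EY,np.arctan2(d@EX,d@EY),L,wd)
except Exception as e: print(e)
a=cv2.imread('pics/s1.png');cv2.imwrite('pics/s1w.png',np.vstack([cv2.resize(a,(400,300)),cv2.resize(c['image'],(400,300))]));st()
E
```

```text
sc0 -167.5377617238222 -108.75525148913445 -0.060219420028103404 229.12701416015625 41.45560073852539
tray rack [-147.3 -112.1] phi 0.236 lids 226 38 L [-116.9   14.3] R [-177.6 -238.5] n.p -117.0
wrist -148.77432991708145 -112.94663903106785 0.21130102727721314 204.86285400390625 44.301185607910156
 t 6.6 tcp rack -180.2 -4.8 z 149.1 F [-0.3 -0.2 -0.6] gap 0
```

View pics/s1w.png

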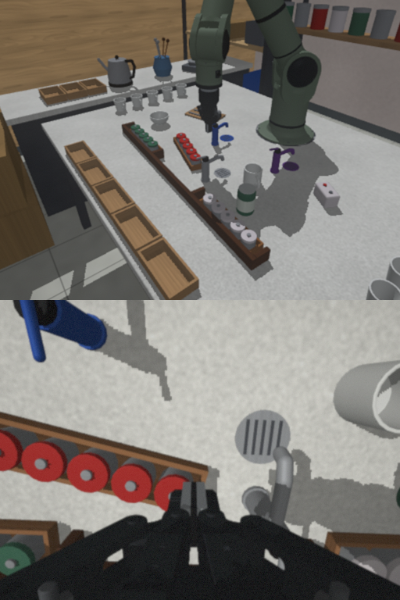

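The wrist view shows the tray turned with its left end forward and clear of the tap. Turn angle is about 0.23 rad and the centre is near (-146, -117) in the rack frame. Now I'll push it forward with both open fingers.

```bash
python3 - <<'E'
from h import *
c=pickle.load(open('pics/w1.pkl','rb')); M=np.array(c['cam_to_world']); s=read_state()
cam=M[:3,3]-s['eef_pos'];print('cam rel tcp',cam)
open_gripper()
p=np.array([-146,-117.]);phi=.23;a=np.array([np.sin(phi),np.cos(phi)]);n=np.array([a[1],-a[0]])
s=p+8*a-n*(30+11+9)
if cam[2]<125: raise SystemExit('low cam')
R=best(P3(*s,149),phi); movep(P3(*s,149),R); st('above')
print(movel(P3(*s,-6),guard=6)); st('down')
z=max(read_state()['eef_pos'][2]+4,-6) if read_state()['eef_pos'][2]>-5 else -6
s[:]=s; movel(P3(*s,z)); e=s+n*(9+53); print('hit',movel(P3(*e,z),max_speed=60,guard=14)); st('pushed')
b=e-n*12; movel(P3(*b,z)); movel(P3(*b,150),max_speed=300); tray('s2'); st(); snap('wrist','w2')
E
```

```text
cam rel tcp [-67.51301743   1.36248341 143.11937508]
above t 7.8 tcp rack -193.0 -98.8 z 149.1 F [0.5 0.3 0.5] gap 85
False
down t 9.0 tcp rack -192.5 -97.7 z -5.5 F [ 0.8 -0.6  1. ] gap 85
hit False
pushed t 10.4 tcp rack -132.4 -112.0 z -6.0 F [-1.5  0.  -0.4] gap 85
tray rack [ -93.6 -125.2] phi 0.226 lids 228 39 L [-64.6   1.5] R [-122.7 -251.9] n.p -63.3
 t 11.4 tcp rack -144.3 -109.4 z 149.6 F [-0.2  0.2  0. ] gap 85
```

View pics/w2.png

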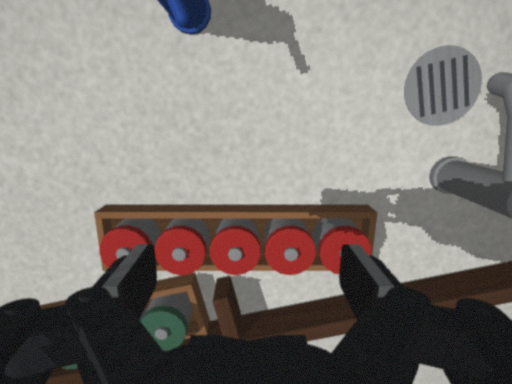

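```bash
python3 - <<'E'
from h import *
clamp()
p=np.array([-93,-130.5]);phi=.232;a=np.array([np.sin(phi),np.cos(phi)]);n=np.array([a[1],-a[0]])
s=p-(130+11+12)*a
R=best(P3(*s,149),phi+np.pi/2); movep(P3(*s,149),R); st('above')
print(movel(P3(*s,9),max_speed=200,guard=8)); st('down')
e=s+a*(12+65); print('hit',movel(P3(*e,9),max_speed=60,guard=10)); st('pushed'); tray('s3'); snap('wrist','w3')
E
```

```text
above t 13.2 tcp rack -128.1 -278.4 z 148.9 F [-0.2  0.7 -0.2] gap 0
False
down t 14.1 tcp rack -127.5 -279.3 z 9.9 F [-0.4 -0.3  0.5] gap 0
hit False
pushed t 15.5 tcp rack -110.3 -204.3 z 9.2 F [-0.6 -3.   0.4] gap 0
tray rack [-77.6 -59.9] phi 0.225 lids 227 37 L [-48.6  66.8] R [-106.6 -186.7] n.p -62.2
```

View pics/w3.png

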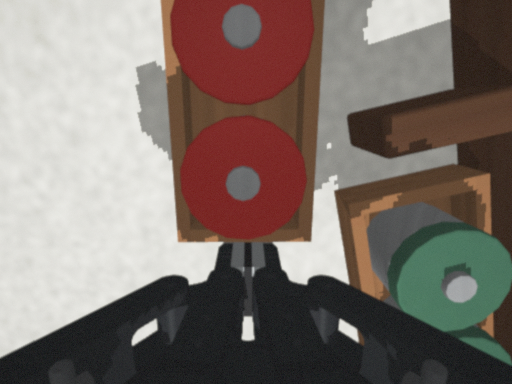

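```bash
python3 - <<'E'
from h import *
phi=.23;a=np.array([np.sin(phi),np.cos(phi)])
q=read_state()['eef_pos'][:2]-O;s=np.array([q@EX,q@EY])
e=s+a*59; print('hit',movel(P3(*e,9),max_speed=50,guard=9)); st('pushed'); tray('s4')
b=e-a*14; movel(P3(*b,9)); movel(P3(*b,150),max_speed=250); tray(); st(); snap('wrist','w4')
cv2.imwrite('pics/s4c.png',cv2.resize(cv2.imread('pics/s4.png')[120:300,130:370],None,fx=3,fy=3))
E
```

```text
hit False
pushed t 16.9 tcp rack -96.9 -146.8 z 9.0 F [-0.9 -2.3  2. ] gap 0
tray rack [-64.8  -4. ] phi 0.225 lids 230 37 L [-35.7 122.7] R [ -93.8 -130.7] n.p -62.2
tray rack [-65.2  -3.2] phi 0.233 lids 231 39 L [-35.2 123.3] R [ -95.2 -129.7] n.p -62.7
 t 18.0 tcp rack -100.5 -160.0 z 149.3 F [-0.   0.3  0.5] gap 0
```

View pics/w4.png

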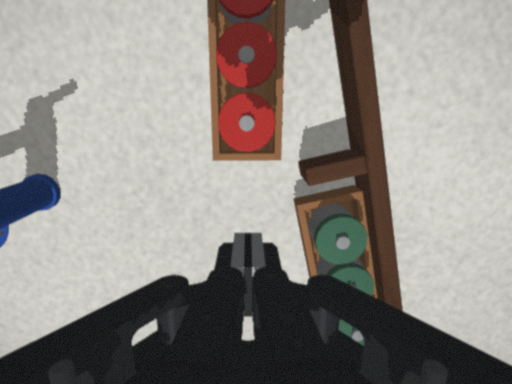

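View pics/s4c.png

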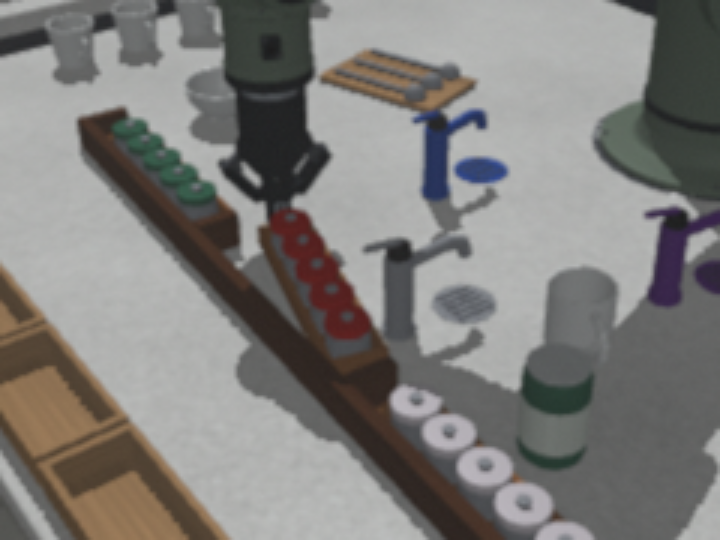

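The tray's left end is in behind the tap, with its right end still out at x ≈ -94, so the first condition is met. I'll nudge it another 6 mm left for cheek clearance, then swing the right end in.

```bash
python3 - <<'E'
from h import *
phi=.23;a=np.array([np.sin(phi),np.cos(phi)]);n=np.array([a[1],-a[0]])
b=np.array([-100.2,-160.6]); e=np.array([-96.9,-146.8])+6*a
movel(P3(*b,9),max_speed=250,guard=8); print('hit',movel(P3(*e,9),max_speed=50,guard=9)); st('nudged')
b=e-a*12; movel(P3(*b,9)); movel(P3(*b,120),max_speed=250)
p=e+141*a; print('p',p)
s=p-108*a-n*(30+14+10)
R=best(P3(*s,120),0); movep(P3(*s,120),R); print(movel(P3(*s,9),max_speed=200,guard=8)); st('down')
print('hit',movel(P3(-74,s[1]+3,9),max_speed=50,guard=12)); st('swung'); tray()
q=read_state()['eef_pos'][:2]-O; x,y=q@EX,q@EY
movel(P3(x-14,y,9)); movel(P3(x-14,y,150),max_speed=250); tray(); snap('wrist','w5'); st()
E
```

```text
hit False
nudged t 19.3 tcp rack -95.4 -140.5 z 9.1 F [-1.1 -0.3 -0. ] gap 0
p [-63.38730404  -3.67103993]
False
down t 22.0 tcp rack -140.2 -96.7 z 9.6 F [-0.3 -0.9  0.1] gap 0
hit False
swung t 23.5 tcp rack -74.0 -93.4 z 9.1 F [-1.5 -0.2  0.3] gap 0
tray rack [-39.8  11.3] phi -0.083 lids 236 40 L [-50.5 140.9] R [ -29.  -118.2] n.p -38.7
tray rack [-38.9  11. ] phi -0.085 lids 237 40 L [-49.9 140.5] R [ -27.9 -118.5] n.p -37.8
 t 24.6 tcp rack -88.3 -93.3 z 149.1 F [0.  0.2 0.6] gap 0
```

View pics/w5.png

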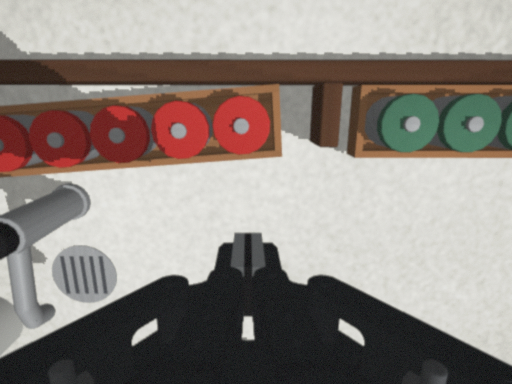

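The swing went a little too far. The right end is at the board, but the left end is still about 18 mm out (angle ≈ -0.07). A two-finger push near the middle should seat both ends.

```bash
python3 - <<'E'
from h import *
open_gripper(); movel(P3(-100,-8,149)); st()
print(movel(P3(-100,-8,-6),max_speed=200,guard=8)); 
print('hit',movel(P3(-64,-8,-6),max_speed=40,guard=18)); st('seated'); tray()
q=read_state()['eef_pos'][:2]-O; x,y=q@EX,q@EY
movel(P3(x-20,y,-6)); movel(P3(x-25,y,170),max_speed=250); tray(); snap('wrist','w6'); st()
E
```

```text
t 26.1 tcp rack -99.9 -8.9 z 149.1 F [ 0.3  0.3 -0.2] gap 86
True
hit True
seated t 27.5 tcp rack -80.5 -7.7 z 8.6 F [-7.  -0.8 19. ] gap 85
tray rack [-39.5  12.7] phi -0.065 lids 235 40 L [-47.9 142.4] R [ -31. -117.] n.p -38.6
tray rack [-38.6  12.9] phi -0.062 lids 235 39 L [-46.7 142.7] R [ -30.6 -116.8] n.p -37.8
 t 28.8 tcp rack -106.3 -7.7 z 168.2 F [ 0.2 -0.  -1.1] gap 85
```

View pics/w6.png

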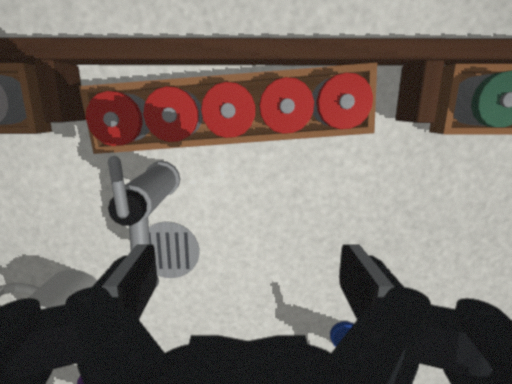

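The descent guard tripped early from acceleration, so the next line slanted down onto the tray's rim and stopped at 18 N; the tray hardly moved. The wrist view shows the tray whole, right end at the board and left end still out. I'll repeat with a slower descent and a check on the height.

```bash
python3 - <<'E'
from h import *
movel(P3(-102,-8,168)); h=movel(P3(-102,-8,-6),max_speed=110,guard=12); st(h)
if read_state()['eef_pos'][2]>-4: raise SystemExit('not down')
print('hit',movel(P3(-64,-8,-6),max_speed=35,guard=18)); st('seated'); tray()
q=read_state()['eef_pos'][:2]-O; x,y=q@EX,q@EY
movel(P3(x-20,y,-6)); movel(P3(x-25,y,170),max_speed=200); tray(); snap('wrist','w7'); st()
E
```

```text
True t 30.2 tcp rack -103.9 -9.5 z 25.0 F [-2.  -6.5 -2.3] gap 85not down
```

The contact at z=25 pushed the tool towards -y. So it wasn't acceleration: the open gripper's wide linkage grazes the tap at y=-8, at about 7 N. I'll lift off and push with the TCP at y=-45, well clear of it.

```bash
python3 - <<'E'
from h import *
movel(P3(-104,-10,150),max_speed=150); movel(P3(-104,-45,150)); st('clear'); tray()
h=movel(P3(-104,-45,-6),max_speed=120,guard=10); st(h)
if read_state()['eef_pos'][2]>-4: raise SystemExit('not down')
print('hit',movel(P3(-64,-45,-6),max_speed=35,guard=18)); st('seated'); tray()
q=read_state()['eef_pos'][:2]-O; x,y=q@EX,q@EY
movel(P3(x-20,y,-6)); movel(P3(x-22,y,170),max_speed=200); tray(); snap('wrist','w7'); st()
E
```

```text
clear t 31.6 tcp rack -104.3 -45.6 z 149.3 F [ 0.1  0.6 -0.3] gap 85
tray rack [-39.   12.2] phi -0.061 lids 233 39 L [-46.9 142. ] R [ -31.  -117.5] n.p -38.1
False t 33.1 tcp rack -103.6 -45.0 z -5.4 F [-0.8  0.2 -0.2] gap 85
hit True
seated t 34.0 tcp rack -71.6 -44.4 z -6.8 F [-0.4 -0.   0.3] gap 85
tray rack [-28.8  10.4] phi -0.0 lids 236 39 L [-28.8 140.4] R [ -28.8 -119.6] n.p -28.8
tray rack [-28.3  10. ] phi 0.014 lids 237 38 L [-26.5 140. ] R [ -30.1 -120. ] n.p -28.4
 t 35.5 tcp rack -94.0 -44.4 z 168.8 F [-0.1  0.2  0.3] gap 86
```

View pics/w7.png

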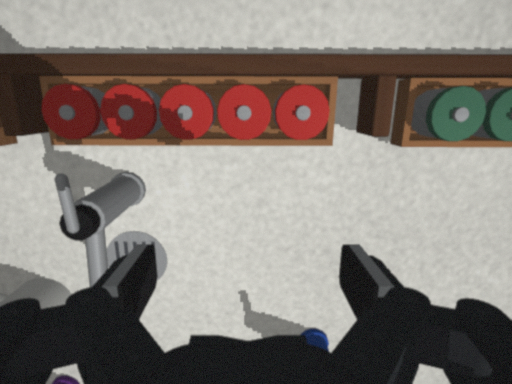

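```bash
python3 - <<'E'
from h import *
goto_joints([1.218,0.521,-0.036,1.599,0.021,1.021,-0.113]); st()
tray(cam='top'); c=snap('top','topf');W=cloud(c);W0=cloud(pickle.load(open('pics/top0.pkl','rb')))
for n,a in dict(cup=(265,305,305,350,20,90),can=(218,262,250,292,80,110),bowl=(560,620,285,340,20,70)).items():
    for V in (W0,W):
        s=np.s_[int(a[2]*.64):int(a[3]*.64),int(a[0]*.64):int(a[1]*.64)];P=V[s].reshape(-1,3);P=P[(P[:,2]>a[4])&(P[:,2]<a[5])];print(n,np.median(P,0).round(1),len(P))
# rear edge gap: tray-height profile along rack x at both ends
q=W[...,:2]-O;X=q@EX;Y=q@EY;Z=W[...,2]
for y0 in (-110,-60,0,60,125):
    m=(abs(Y-y0)<8)&(X>-100)&(X<20)&(Z>8)&(Z<70);print(y0,'front edge',np.percentile(X[m],2).round(1))
m=(X>-75)&(X<-5)&(abs(Y)<149)&(Z>12)&(Z<70);print(cv2.minAreaRect(np.c_[X[m],Y[m]].astype(np.float32)))
E
```

```text
t 37.9 tcp rack -452.3 -616.2 z 231.6 F [0.5 0.9 0.1] gap 86
tray rack [-27.8   8.9] phi -0.003 lids 233 45 L [-28.2 138.9] R [ -27.4 -121.1] n.p -27.8
cup [433.7 199.   56.7] 186
cup [432.9 197.8  58. ] 183
can [557.9 287.3  95.6] 264
can [557.9 287.2  95.3] 263
bowl [ 464.3 -479.4   38.1] 429
bowl [ 465.7 -481.    37.9] 423
-110 front edge -57.6
-60 front edge -58.5
0 front edge -58.5
60 front edge -58.1
125 front edge -58.0
((-32.55040740966797, -5.2586517333984375), (54.280235290527344, 287.3387451171875), 0.07973114401102066)
```

```bash
python3 -c "
from workcell import *
finish_job()"
```

```text
the job is handed in; nothing more can be done
```

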